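# Bolt the parked scanner carriage behind its safety catch

### The job

Lock the parked carriage of the magnet scanner: press the long orange safety catch down with one fingertip and, keeping it down, push the blue lug of the bolt with the other fingertip until the bolt is fully home in the brass keeper on the carriage. Then let go, so that the catch springs right back up and locks the bolt. Pick nothing up, and leave the loose things on and around the bed where they are.

Things in the scene. Friction and masses are not known exactly. Their poses are not given: they have to be found in the camera images.
- bed: Scanner bed: grey aluminium plate 240 (x) x 300 (y) x 15 mm fixed on the table, yaw up to 0.6 rad either way; origin: centre of its underside, on the table. The bolt shoots along bed +y at x = +34 mm; the catch pad runs parallel to it at x = -34 mm. Between lug and pad 43 mm are free. The pad's black housing (40 x 122 mm) has its rim 46 mm above the table. Holes in the plate are decoration.
- keeper (a point): Slot in the brass keeper plate on the grey parked carriage, at bed (34, 60, 30) mm, where the bolt's nose goes in. The carriage with its round chuck (top 59 mm above the table) lies beyond it, bed y +65 to +145 mm. Two staples over the bolt bar, tops 41 mm above the table, lie at bed y -100 to -86 and +18 to +32 mm; the lug travels between them.
- bolt (a joint): Bolt slide, m: 0 = fully back, 0.050 = fully home at its end stop. Starts between 0 and 0.006. Friction about 1.5 N, no spring: it stays where left. With the catch up, a tooth in the rack under the bolt stops it at about 0.007, and again at the next gap if the catch is let up on the way. From about 0.048 on, the catch can spring up and lock the bolt home.
- lug (a point): Middle of the rear face (towards bed -y, the face to push) of the bolt's blue lug, 60 mm above the table. The lug is an upright block 24 mm wide (bed x), 12 mm thick (bed y), from 35 to 85 mm above the table, on a flat steel bar 20 mm wide (top at 35 mm). With the bolt at 0 the point is at bed (34, -51, 60) mm; it moves along bed +y to y = -1 mm when home.
- catch (a joint): Safety catch, m pressed down: 0 = up (locking), 0.010 = end stop. It frees the bolt once it is pressed more than about 0.005. Its spring takes about 2.5 N to start and 7.5 N at the end stop, and pushes it up when let go.
- catch_top (a point): Centre of the top face of the ribbed orange catch pad, at bed (-34, -35, 60) mm when up; 50 mm above the table when fully down. The pad is 26 mm wide (bed x) and 110 mm long (bed y -90 to +20 mm), parallel to the bolt, so a fingertip can slide along it while pressing.
- ring_magnet: Bystander: dark ring, outer diameter 34, hole 18, 14 mm high, lying loose on the bed on the outer side of the bolt (bed +x side). Origin: centre of its underside.
- brass_gauge: Bystander: brass cylinder, diameter 20, 30 mm high, standing loose on the bed beyond the catch (bed -x side). Origin: centre of its underside.
- probe_block: Bystander: red block 22 x 22 x 28 mm standing loose on the bed, on the outer side of the bolt (bed +x side). Origin: centre of its underside.
- wrench: Bystander: wrench lying on the table to the robot's right. Origin: under its middle.
- screw_jar: Bystander: jar with blue cap, diameter 56, 75 mm high, loose on the table to the robot's left. Origin: centre of its underside.
- mug: Bystander: white mug, diameter 76, 90 mm high, loose on the table to the robot's left. Origin: centre of its underside.
- screwdriver: Bystander: screwdriver lying on the table to the robot's right. Origin: under its middle.
- parts_tray: Bystander: blue tray 120 x 90 x 30 mm on the table to the robot's right. Origin: centre of its underside.

How it is judged:
By the outcome, as a careful person would: the job done as asked, in the order asked, and still so for the second after the job is handed in, with the robot touching nothing.
It also fails if it takes over 34 s, if anything falls off the work surface, if the arm or the gripper's body presses on something with over 40 N, if the wrist force passes 120 N, or if a joint passes its speed limit or range.

### The arm

A 7-joint arm with a two-finger parallel gripper is mounted at the origin on the work surface. World frame = base frame: x ahead of the robot, y to its left, z up, the work surface at z = 0. Lengths are in m, angles in rad, forces in N, time in s.
With the tool pointing down it reaches from about 0.425 to 0.925 m from the base axis. Payload 6.8 kg.
Tool frame: the origin (TCP) lies midway between the tips of the shut fingers; the grasp point (between the pads) lies bot.grip_point_offset behind it (bot.grip_point_offset is the distance from the TCP to the grasp point, in m); z points along the fingers, y is the line along which they close (so a half turn about z gives the same grasp; the last joint's range is limited). The gripper opens to 85 mm and grips with 20 to 120 N. Pads are 22 mm wide; open, the fingers measure 114 mm over their backs; the gripper's body (76 mm by 85 mm) begins 54 mm behind the grasp point. The pads swing forward as they close: fully open they stand 13 mm farther back than shut.
Start: joints at [-1.225, 0.477, 0.022, 1.555, -0.011, 1.109, -0.083], TCP at [0.296, 0.607, 0.231] pointing down, gripper open.
Joint ranges: [-2.96, 2.96], [-0.34, 2.1], [-1.41, 1.46], [0.24, 2.44], [-1.37, 4.51], [0.17, 1.92], [-2.96, 2.96]. Speed limits (rad/s): [2.39, 2.39, 3.14, 3.14, 3.14, 3.14, 3.14].

### API

Orientations are given as a unit quaternion [w, x, y, z].
In Python, from station import get_obs, cams, job, bot gives the robot as it stands.
- The arm moves only by the tool arm_command, never from a script. Its argument "rows" is a list that holds one entry, the list of rows, each a list of 5 numbers: the finger opening in mm, from 0 to 85.4, then the shift along the world's x, y, z in units of 60 mm (1.0 is 60 mm), then the turn about the world's z in units of 0.08 rad (1.0 is 0.08 rad). In form: [[[grip, x, y, z, turn], ...]]. A call has exactly 10 rows; each row shifts and turns the commanded pose from where the row before left it; what a row does not reach is not made up. A row lasts 1/8 s, in which the tool goes at most 62.5 mm and 10.7 degrees, less where a joint would pass 70% of its speed; a pose out of reach is approached as far as the arm can. A call with a number of a shift or a turn outside -1 to 1 is refused whole. A call with a gripper value outside its range is refused whole. The fingers move at their own pace and stop on an object; "newtons" is the grip in N (left out, the last holds). Time passes only in rows, so rows that do not move let the fingers close, or fill a call up. It gives the time, the measured TCP pose, the force, the opening and the grip force at its end, in the units of the state.
- get_obs(): the state, without advancing time (a new reading comes with each control period).
- cams.read_camera(name): name is "scene" or "top"; returns the picture (420x560x3 uint8, red, green, blue); there is no depth.
- cams.camera_params(name): a dict with "K" (3x3 intrinsics, pixels), "k1" (the pictures are not rectified: a ray, as slopes to the right and down, at radius r is drawn at 1 + k1 r^2 times it, then the intrinsics apply), "extrinsics" (4x4, takes a point from camera to world coordinates). Camera axes: x right, y down, z forward; pixel columns grow to the right and rows downward; lengths in m; the calibration is good to about 2 mm. A picture is of the moment at which its call begins. camera_params takes no time and is no camera call.
- job.hand_in(): hands the job in; it is judged then, once.
The state is a dict: "t": time; "q": joint angles; "joint_vel": joint speeds; "joint_torque": joint torques, N m; "eef_pos": TCP position; "tool_rot": TCP orientation; "contact_force": force on the tool from outside, world axes, zero at the start; "torque": the same for the moment, N m; "gripper_width": opening from 0.0 (shut) to 1.0 (fully open); "grasp_force": force on a finger pad.
Only numpy, scipy, OpenCV 4.12 (cv2) and the standard library are available. Lean on these libraries where they do the work, as an engineer would, in place of code of your own. Each camera call takes 0.05 s, during which the arm holds its last target. There are 200 camera calls.

## Working session

There is one attempt and no reset: what is moved stays moved. The work goes in short steps, Python scripts to look and compute and a tool call to move; the robot and the scene stay as the last step left them, time stands still between calls to the robot, and variables do not carry over. Pictures are saved under pics/ and viewed, at most 10 in all, crops included, and the job is handed in when it is done.

Besides the shell and the picture viewer there is one more tool, called after "Call:" as name(argument=value, ...) on one line, values as JSON. arm_command: Moves the arm, as the interface text tells. Its arguments: {"type":"object","properties":{"rows":{"type":"array"},"newtons":{"type":"number"}},"required":["rows"]}

```bash
mkdir -p pics; python3 - <<'E'
from station import get_obs, cams, job, bot
import cv2,numpy as np
for n in("scene","top"):
    cv2.imwrite(f"pics/{n}0.png",cams.read_camera(n)[:,:,::-1]); p=cams.camera_params(n); print(n,p["K"],p["k1"],np.round(p["extrinsics"],3))
o=get_obs(); print(o); print(bot.grip_point_offset)
E
```

```text
scene [[383.76028419   0.         289.58215875]
 [  0.         383.76028419 208.38983909]
 [  0.           0.           1.        ]] 0.011620266086728137 [[-0.031  0.718 -0.696  1.256]
 [ 1.     0.024 -0.02   0.01 ]
 [ 0.003 -0.696 -0.718  0.782]
 [ 0.     0.     0.     1.   ]]
top [[431.18202711   0.         285.10778905]
 [  0.         431.18202711 211.81007031]
 [  0.           0.           1.        ]] -0.03217606153682501 [[-0.083 -0.973  0.214  0.309]
 [-0.997  0.082 -0.016  0.005]
 [-0.002 -0.215 -0.977  1.162]
 [ 0.     0.     0.     1.   ]]
{'t': 0.1, 'q': array([-1.22509459,  0.47774328,  0.0223553 ,  1.5563451 , -0.01153388,
        1.10929796, -0.08304754]), 'joint_vel': array([-0.00050946, -0.00186406,  0.00157242, -0.00243323, -0.00012498,
       -0.00227236,  0.00036651]), 'joint_torque': array([ 2.86585608e-03, -5.97756314e+01,  1.61300596e+00, -2.81958622e+01,
        1.28531578e-02,  4.99548813e-03,  2.65222830e-07]), 'eef_pos': array([0.29568489, 0.60619872, 0.230409  ]), 'tool_rot': array([-1.39584886e-04,  2.24936322e-01,  9.74373110e-01, -8.21110767e-04]), 'contact_force': array([-0.4766306 ,  0.36296336,  0.37696927]), 'torque': array([-0.00511498, -0.02666525,  0.03173707]), 'grasp_force': 0.0, 'gripper_width': 0.9979776594355938}
0.0187
```

View pics/scene0.png

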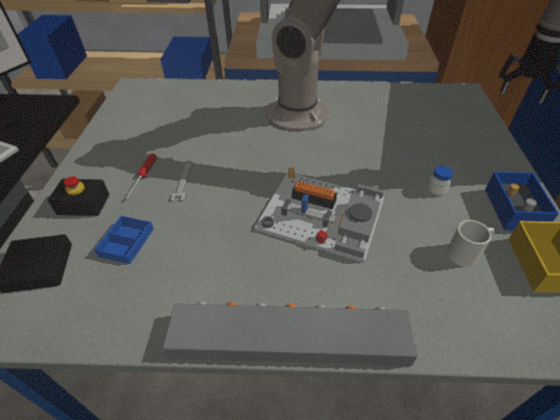

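View pics/top0.png

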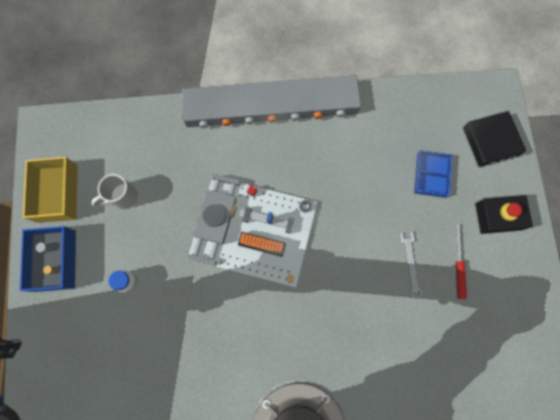

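Scene view: bed around (320,215), with the orange pad at (314,190), the blue lug at (305,203) and the carriage to the right. Top view: pad at (262,243), lug at (270,217), carriage at (213,215), so bed +y points roughly to world +y. Next I'll zoom in on both.

```bash
python3 - <<'E'
import cv2,numpy as np
a=cv2.imread("pics/top0.png")[165:295,180:330]; b=cv2.imread("pics/scene0.png")[160:265,245:395]
r=lambda i:cv2.resize(i,None,fx=5.3,fy=5.3,interpolation=cv2.INTER_CUBIC)
cv2.imwrite("pics/z1.png",cv2.resize(a,None,fx=4.6,fy=4.6,interpolation=cv2.INTER_CUBIC)); cv2.imwrite("pics/z2.png",r(b))
E
```

```text
(no output)
```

View pics/z1.png

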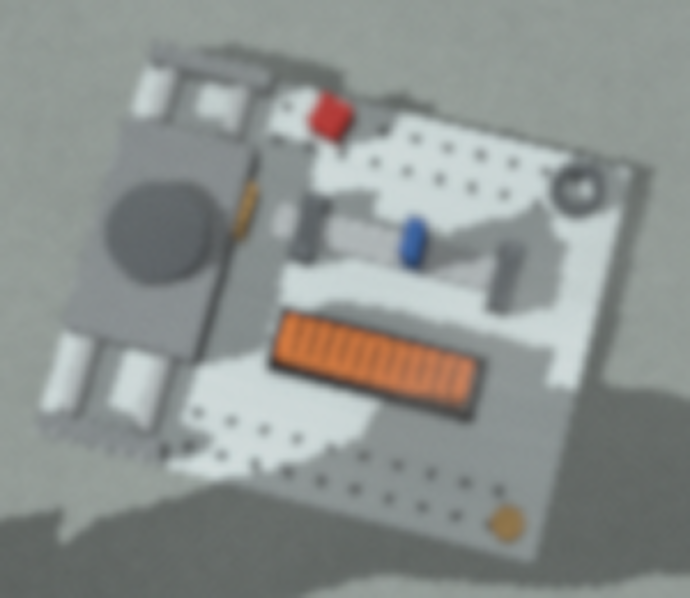

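View pics/z2.png

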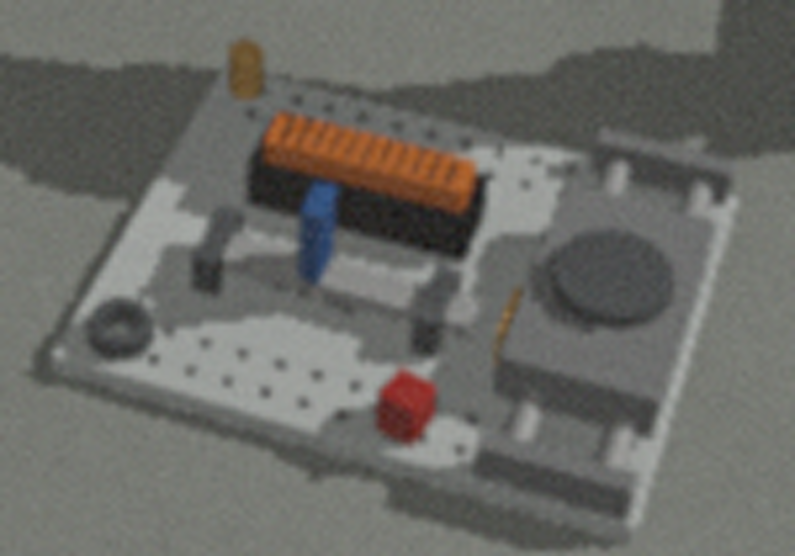

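The zooms show the pad corners, the plate corners and the lug clearly. I'll fit the bed pose from these in both views.

```bash
cat > h.py <<'E'
from station import get_obs, cams, job, bot
import numpy as np
from scipy.optimize import least_squares
def proj(n,P):
    p=cams.camera_params(n); E=np.linalg.inv(p["extrinsics"]); c=P@E[:3,:3].T+E[:3,3]; s=c[:,:2]/c[:,2:]
    s=s*(1+p["k1"]*(s**2).sum(1,keepdims=True)); K=p["K"]; return s*[K[0,0],K[1,1]]+K[:2,2]
def R(a): return np.array([[np.cos(a),-np.sin(a),0],[np.sin(a),np.cos(a),0],[0,0,1]])
def W(b,B): return np.atleast_2d(B)/1000@R(b[2]).T+[b[0],b[1],0]
E
python3 - <<'E'
from h import *
T=np.array([(287,312,-21,20,60),(484,356,-21,-90,60),(272,360,-47,20,60),(470,403,-47,-90,60),(645,165,120,-150,15),(535,560,-120,-150,15)],float)
S=np.array([(285,115,-47,-90,60),(265,150,-21,-90,60),(465,195,-21,20,60),(55,358,120,-150,15),(632,512,120,150,15),(737,200,-120,150,15),(222,80,-120,-150,15)],float)
t=(T[:,:2]+.5)/4.6-.5+[180,165]; s=(S[:,:2]+.5)/5.3-.5+[245,160]
f=lambda b:np.r_[(proj("top",W(b,T[:,2:]))-t).ravel(),(proj("scene",W(b,S[:,2:]))-s).ravel()]
r=least_squares(f,[.6,0,0],loss="soft_l1"); b=r.x
print(b); print(np.round(f(b).reshape(-1,2),1).tolist())
for y in(0,6):
    L=W(b,np.array([[34,-45+y,85.],[34,-45+y,60],[22,-51+y,85],[46,-51+y,85]]))
    print(y,np.round(((proj("top",L)-[180,165])*4.6)).tolist(),np.round((proj("scene",L)-[245,160])*5.3).tolist())
q=get_obs()["tool_rot"]; ty=np.arctan2(2*(q[2]*q[3]+q[0]*q[1]) if 0 else 1-2*(q[1]**2+q[3]**2),2*(q[1]*q[2]-q[0]*q[3])); print("tool y angle",ty,"turn",(b[2]-ty+np.pi/2)%np.pi-np.pi/2)
print("centre start",W(b,[0,-70,0]),W(b,[0,-12,0]),"dir y",-np.sin(b[2]),np.cos(b[2]))
E
```

```text
[ 0.52002252  0.07711287 -0.3315325 ]
[[0.0, -0.5], [-1.7, 0.2], [0.6, -1.3], [-1.1, -0.2], [-2.7, 0.0], [0.2, 0.1], [-1.5, -0.9], [-0.9, -1.7], [-0.5, -0.3], [-1.1, -0.3], [1.1, 3.4], [0.3, -1.1], [-0.1, -2.8]]
0 [[420.0, 234.0], [422.0, 243.0], [425.0, 257.0], [436.0, 216.0]] [[305.0, 195.0], [304.0, 231.0], [302.0, 176.0], [286.0, 208.0]]
6 [[410.0, 231.0], [411.0, 240.0], [415.0, 254.0], [425.0, 213.0]] [[317.0, 198.0], [315.0, 234.0], [313.0, 179.0], [297.0, 211.0]]
tool y angle 1.1170407196406147 turn -1.4485732246357086
centre start [[0.49723804 0.01092474 0.        ]] [[0.51611661 0.06576633 0.        ]] dir y 0.3254924619253513 0.9455446352392751
```

Call:
arm_command(rows=[[[54,0.167,-0.5,0,-0.9],[54,0.167,-0.5,0,-0.9],[54,0.167,-0.5,0,-0.9],[54,0.167,-0.5,0,-0.9],[54,0.167,-0.5,0,-0.9],[54,0.167,-0.5,0,-0.9],[54,0.167,-0.5,0,-0.9],[54,0.167,-0.5,0,-0.9],[54,0.167,-0.5,0,-0.9],[54,0.167,-0.5,0,-0.9]]], newtons=40)

```text
t: 1.35
eef_pos: [0.3967, 0.3047, 0.2314]
tool_rot: [0.0, 0.556, 0.831, 0.0]
contact_force: [0.6, 0.8, -0.8]
gripper_width: 0.632
grasp_force: 0.0
```

Call:
arm_command(rows=[[[54,0.167,-0.5,-0.15,-0.9],[54,0.167,-0.5,-0.15,-0.9],[54,0.167,-0.5,-0.15,-0.9],[54,0.167,-0.5,-0.15,-0.9],[54,0.167,-0.5,-0.15,-0.9],[54,0.167,-0.5,-0.15,-0.9],[54,0.167,-0.5,-0.15,-0.9],[54,0.167,-0.5,-0.15,-0.9],[54,0.167,-0.5,-0.15,-0.9],[54,0.167,-0.5,-0.15,-0.9]]])

```text
t: 2.6
eef_pos: [0.4963, 0.0045, 0.1405]
tool_rot: [0.0, 0.813, 0.582, -0.0]
contact_force: [-0.3, 1.3, -0.2]
gripper_width: 0.635
grasp_force: 0.0
```

```bash
python3 - <<'E'
from h import *
import cv2
o=get_obs(); print(o["t"],o["eef_pos"],o["tool_rot"],o["gripper_width"],o["contact_force"])
t=cams.read_camera("top")[:,:,::-1]; s=cams.read_camera("scene")[:,:,::-1]
cv2.imwrite("pics/t1.png",t);cv2.imwrite("pics/s1.png",s)
a=cv2.resize(s[135:265,240:395],None,fx=5,fy=4.6*1.087,interpolation=cv2.INTER_CUBIC); cv2.imwrite("pics/z3.png",a[:600]); print(a.shape)
# orange mask centroids + rect in the clear first pictures
for n in("top0","scene0"):
    h=cv2.cvtColor(cv2.imread(f"pics/{n}.png"),cv2.COLOR_BGR2HSV)
    m=cv2.inRange(h,(4,130,90),(16,255,255)); k,l,st,c=cv2.connectedComponentsWithStats(m); i=1+np.argmax(st[1:,4]); print(n,st[i],c[i],cv2.minAreaRect(np.argwhere(l==i)[:,::-1].astype(np.float32)))
E
```

```text
2.6 [0.49634428 0.00452243 0.14051989] [ 1.51329263e-04  8.13001637e-01  5.82261327e-01 -2.49336061e-04] 0.6350313686530182 [-0.34280727  1.31721927 -0.17914001]
(650, 775, 3)
top0 [240 233  42  18 414] [259.08454106 242.30917874] ((260.32354736328125, 242.7058868408203), (41.231056213378906, 10.914102554321289), 14.03624439239502)
scene0 [295 181  40  19 380] [314.41578947 190.04736842] ((314.4999694824219, 189.99998474121094), (40.261497497558594, 9.644115447998047), 14.534454345703125)
```

View pics/z3.png

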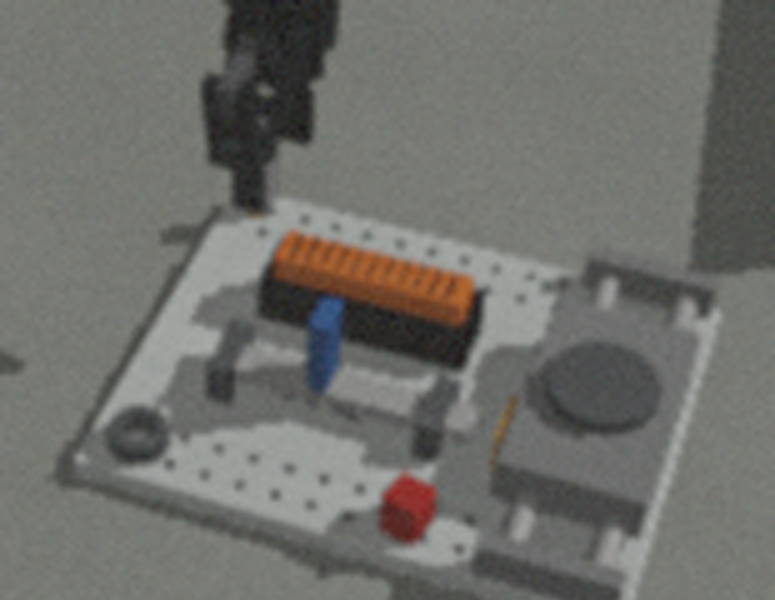

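The fingers are over the rear end of the bed at about (290,176) in the full image. I'll check this against the projection and refit with the orange blob and more marks.

```bash
python3 - <<'E'
from h import *
import cv2
T=np.array([(287,312,-21,20,60),(484,356,-21,-90,60),(272,360,-47,20,60),(470,403,-47,-90,60),(640,165,120,-150,15),(535,560,-120,-150,15),(246,210,34,62,35)],float)
S=np.array([(285,115,-47,-90,60),(265,150,-21,-90,60),(465,195,-21,20,60),(55,358,120,-150,15),(737,200,-120,150,15),(222,85,-120,-150,15)],float)
t=(T[:,:2]+.5)/4.6-.5+[180,165]; s=(S[:,:2]+.5)/5.3-.5+[245,160]
def f(b): return np.r_[(proj("top",W(b,T[:,2:]))-t).ravel(),(proj("scene",W(b,S[:,2:]))-s).ravel()]
for g,n in ((f,"all"),(lambda b:f(b)[:14],"top"),(lambda b:f(b)[14:],"scene")):
    r=least_squares(g,[.5,0.05,-.3],loss="soft_l1"); b=r.x; print(n,b,np.round(g(b).reshape(-1,2),1).tolist())
    if n=="all": bb=b
b=bb; np.save("bed.npy",b)
tip=W(b,[[34,-75,145.],[-34,-75,145]]); print(proj("scene",tip), proj("scene",get_obs()["eef_pos"][None]))
im=cv2.imread("pics/scene0.png"); im2=cv2.imread("pics/top0.png"); out=[]
for n,i,x,y,k in(("top",im2,180,165,150),("scene",im,245,160,150)):
    z=cv2.resize(i[y:y+130,x:x+150],None,fx=2.6*1.02,fy=2.65,interpolation=cv2.INTER_CUBIC)
    for c,col in((((-47,-90,60),(-47,20,60),(-21,20,60),(-21,-90,60)),(0,255,0)),(((-120,-150,15),(-120,150,15),(120,150,15),(120,-150,15)),(255,0,255)),(((22,-49,85),(22,-37,85),(46,-37,85),(46,-49,85)),(0,255,255))):
        p=((proj(n,W(b,np.array(c,float)))-[x,y]+.5)*2.65*1.0).astype(int); cv2.polylines(z,[p],True,col,1)
    out.append(z)
cv2.imwrite("pics/ov.png",np.hstack(out)); print(np.hstack(out).shape)
E
```

```text
all [ 0.52017102  0.07766366 -0.3290247 ] [[-0.2, -0.6], [-1.9, 0.1], [0.4, -1.3], [-1.3, -0.4], [-1.9, -0.2], [0.1, -0.0], [-0.0, -0.2], [-1.4, -0.8], [-0.8, -1.6], [-0.3, -0.2], [-0.9, -0.1], [0.4, -1.2], [-0.0, -3.7]]
top [ 0.51909114  0.07627199 -0.32776448] [[0.4, -0.2], [-1.3, 0.4], [1.0, -1.0], [-0.7, -0.0], [-1.3, 0.1], [0.8, 0.3], [0.5, 0.2]]
scene [ 0.52372299  0.07926323 -0.32604345] [[-0.9, 0.1], [-0.3, -0.6], [0.3, 0.7], [-0.3, 1.1], [1.0, -0.4], [0.3, -2.9]]
[[292.22467042 176.69712003]
 [301.24248776 160.70346391]] [[294.93273951 169.9660302 ]]
(344, 796, 3)
```

View pics/ov.png

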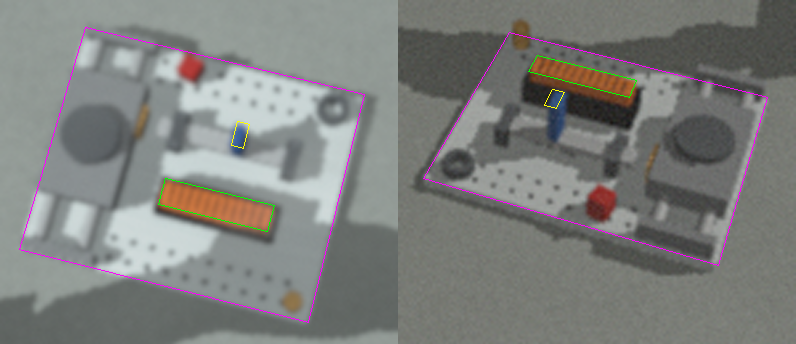

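The overlay fits both views to about 3 mm, and the tool is at bed (0,-77) with its yaw matched. Going down.

Call:
arm_command(rows=[[[54,0,0,-0.3,0],[54,0,0,-0.3,0],[54,0,0,-0.3,0],[54,0,0,-0.25,0],[54,0,0,-0.05,0],[54,0,0,-0.03,0],[54,0,0,-0.03,0],[54,0,0,-0.03,0],[54,0,0,0,0],[54,0,0,0,0]]])

```text
t: 3.95
eef_pos: [0.4964, 0.0067, 0.064]
tool_rot: [0.0, 0.812, 0.584, 0.0]
contact_force: [0.2, 0.0, -0.4]
gripper_width: 0.638
grasp_force: 0.0
```

Call:
arm_command(rows=[[[54,0,0,-0.03,0],[54,0,0,-0.03,0],[54,0,0,-0.03,0],[54,0,0,-0.03,0],[54,0,0,-0.03,0],[54,0,0,0,0],[54,0,0,0,0],[54,0,0,0,0],[54,0,0,0,0],[54,0,0,0,0]]])

```text
t: 5.2
eef_pos: [0.4963, 0.0067, 0.0549]
tool_rot: [0.0, 0.812, 0.584, 0.0]
contact_force: [-1.5, -0.0, 1.7]
gripper_width: 0.633
grasp_force: 1.3
```

Call:
arm_command(rows=[[[54,0,0,-0.03,0],[54,0,0,-0.03,0],[54,0,0,-0.03,0],[54,0,0,-0.03,0],[54,0,0,0,0],[54,0,0,0,0],[54,0,0,0,0],[54,0,0,0,0],[54,0,0,0,0],[54,0,0,0,0]]])

```text
t: 6.45
eef_pos: [0.4963, 0.0067, 0.0478]
tool_rot: [-0.0, 0.812, 0.584, 0.0]
contact_force: [-1.5, -1.4, 6.0]
gripper_width: 0.633
grasp_force: 3.0
```

The catch is pressed about 7 mm (6 N). I'll press slightly more and start pushing along bed +y.

Call:
arm_command(rows=[[[54,0,0,-0.02,0],[54,0,0,0,0],[54,0.027,0.079,0,0],[54,0.027,0.079,0,0],[54,0.027,0.079,0,0],[54,0.027,0.079,0,0],[54,0.027,0.079,0,0],[54,0.027,0.079,0,0],[54,0,0,0,0],[54,0,0,0,0]]])

```text
t: 7.7
eef_pos: [0.5062, 0.034, 0.0466]
tool_rot: [0.001, 0.812, 0.584, -0.0]
contact_force: [-1.0, -3.8, 6.4]
gripper_width: 0.637
grasp_force: 3.4
```

```bash
python3 - <<'E'
from h import *
import cv2
o=get_obs(); b=np.array([.5215,.0777,-.329]); print(o["eef_pos"],o["contact_force"],R(-b[2])@(o["eef_pos"]-[b[0],b[1],0]))
s=cams.read_camera("scene")[:,:,::-1]; cv2.imwrite("pics/z4.png",cv2.resize(s[150:260,245:395],None,fx=5.3,fy=5.3,interpolation=cv2.INTER_CUBIC))
E
```

```text
[0.506195   0.03397572 0.04663586] [-0.99778805 -3.83890975  6.38442916] [-0.00035696 -0.04632417  0.04663586]
```

View pics/z4.png

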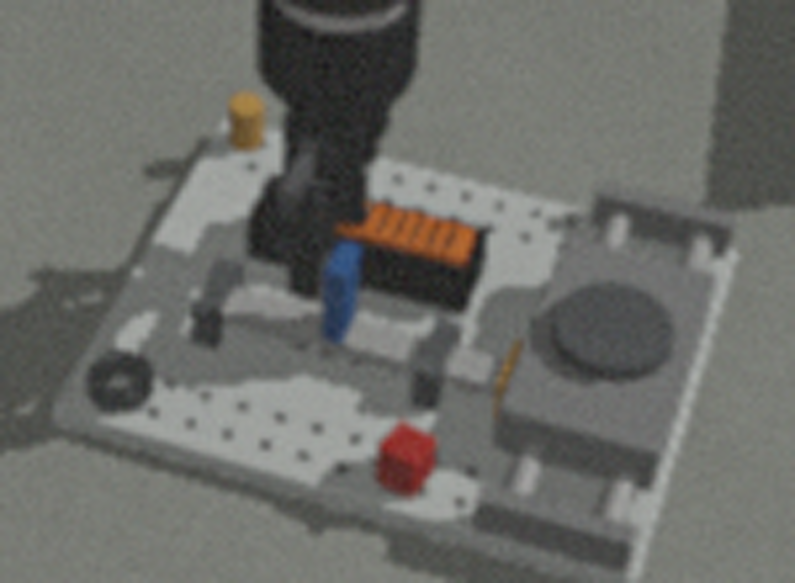

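The lug has moved from about (317,235) to (343,290), allowing for the crop shift. It is being pushed, with its nose heading for the keeper and the catch held down. I'll continue.

Call:
arm_command(rows=[[[54,0.027,0.079,0,0],[54,0.027,0.079,0,0],[54,0.027,0.079,0,0],[54,0.027,0.079,0,0],[54,0.027,0.079,0,0],[54,0.027,0.079,0,0],[54,0,0,0,0],[54,0,0,0,0],[54,0,0,0,0],[54,0,0,0,0]]])

```text
t: 9.0
eef_pos: [0.5161, 0.0623, 0.0467]
tool_rot: [0.001, 0.812, 0.584, -0.0]
contact_force: [-0.3, -3.3, 6.0]
gripper_width: 0.633
grasp_force: 3.3
```

Bed y is now about -16, with no end stop felt yet. I'll continue in small steps.

Call:
arm_command(rows=[[[54,0.011,0.032,0,0],[54,0.011,0.032,0,0],[54,0.011,0.032,0,0],[54,0,0,0,0],[54,0,0,0,0],[54,0,0,0,0],[54,0,0,0,0],[54,0,0,0,0],[54,0,0,0,0],[54,0,0,0,0]]])

```text
t: 10.25
eef_pos: [0.5168, 0.0646, 0.0467]
tool_rot: [0.001, 0.813, 0.582, -0.002]
contact_force: [-4.3, -13.0, 12.0]
gripper_width: 0.629
grasp_force: 7.8
```

Call:
arm_command(rows=[[[54,0.011,0.032,0,0],[54,0.011,0.032,0,0],[54,0,0,0,0],[54,0,0,0,0],[54,0,0,0,0],[54,0,0,0,0],[54,0,0,0,0],[54,0,0,0,0],[54,0,0,0,0],[54,0,0,0,0]]])

```text
t: 11.5
eef_pos: [0.5169, 0.0648, 0.0467]
tool_rot: [0.002, 0.814, 0.581, -0.004]
contact_force: [-9.0, -21.5, 17.8]
gripper_width: 0.634
grasp_force: 12.6
```

```bash
python3 - <<'E'
from h import *
import cv2
o=get_obs(); print(o["eef_pos"],o["contact_force"])
s=cams.read_camera("scene")[:,:,::-1]; cv2.imwrite("pics/z5.png",cv2.resize(s[150:260,245:395],None,fx=5.3,fy=5.3,interpolation=cv2.INTER_CUBIC))
E
```

```text
[0.51686931 0.06483422 0.04671741] [ -9.03391931 -21.46672595  17.78986801]
```

View pics/z5.png

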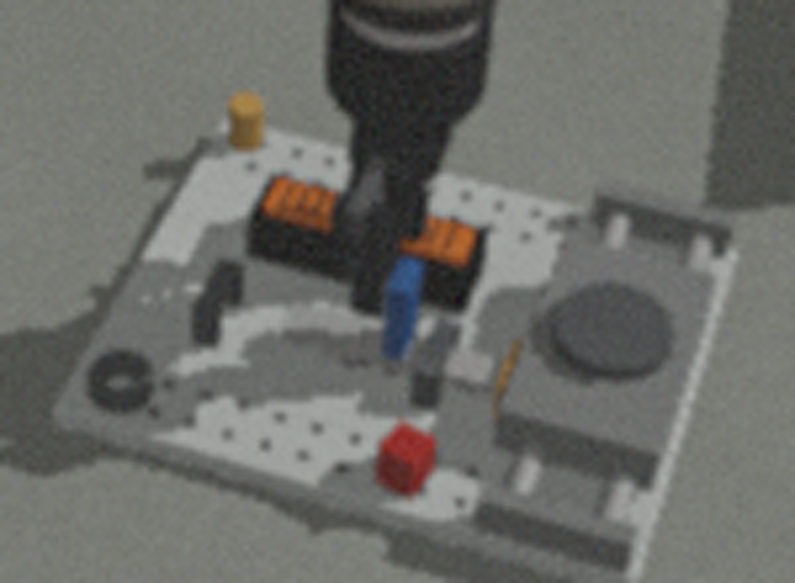

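The lug is at (405,300), next to the front staple, as projected for home, and 21 N along bed y does not move it: this is the end stop. I'll ease the push most of the way, lift so the catch springs up, then back off and rise.

Call:
arm_command(rows=[[[54,-0.022,-0.064,0,0],[54,0,0,0.1,0],[54,0,0,0.15,0],[54,0,0,0,0],[54,-0.03,-0.09,0.1,0],[54,-0.05,-0.15,0.1,0],[54,0,0,0.4,0],[54,0,0,0.6,0],[54,0,0,0.6,0],[54,0,0,0,0]]])

```text
t: 12.8
eef_pos: [0.5151, 0.0552, 0.1724]
tool_rot: [0.001, 0.812, 0.584, 0.003]
contact_force: [0.6, 0.6, 0.6]
gripper_width: 0.633
grasp_force: 0.0
```

Call:
arm_command(rows=[[[54,-0.2,-0.5,0.2,0],[54,-0.2,-0.7,0,0],[54,-0.2,-0.7,0,0],[54,-0.2,-0.7,0,0],[54,-0.2,-0.7,0,0],[54,-0.2,-0.7,0,0],[54,0,-0.3,0,0],[54,0,0,0,0],[54,0,0,0,0],[54,0,0,0,0]]])

```text
t: 14.05
eef_pos: [0.4412, -0.2018, 0.1813]
tool_rot: [-0.0, 0.811, 0.585, 0.0]
contact_force: [0.0, -0.0, 0.5]
gripper_width: 0.629
grasp_force: 0.0
```

```bash
python3 - <<'E'
from h import *
import cv2
o=get_obs(); print(o["t"],o["eef_pos"],o["contact_force"])
a=cams.read_camera("top")[165:295,180:330,::-1]; b=cams.read_camera("scene")[150:280,245:395,::-1]
r=lambda i:cv2.resize(i,None,fx=2.65,fy=2.65,interpolation=cv2.INTER_CUBIC)
s=r(b); 
bb=np.array([.5215,.0777,-.329])
for z,c in((60,(0,255,0)),(50,(255,0,255))):
    p=((proj("scene",W(bb,np.array([(-47,-90,z),(-47,20,z),(-21,20,z),(-21,-90,z)],float)))-[245,150]+.5)*2.65).astype(int); print(z,p.tolist())
bs=cv2.imread("pics/scene0.png")[150:280,245:395]; d=r(bs)
cv2.imwrite("pics/fin.png",np.vstack([np.hstack([r(a),s])[:300],np.hstack([d,s])[:290]]))
E
```

```text
14.05 [ 0.44115317 -0.20178044  0.18126307] [ 0.00888219 -0.03478083  0.50263663]
60 [[139, 82], [239, 108], [232, 124], [130, 98]]
50 [[139, 89], [238, 115], [231, 131], [130, 105]]
```

View pics/fin.png

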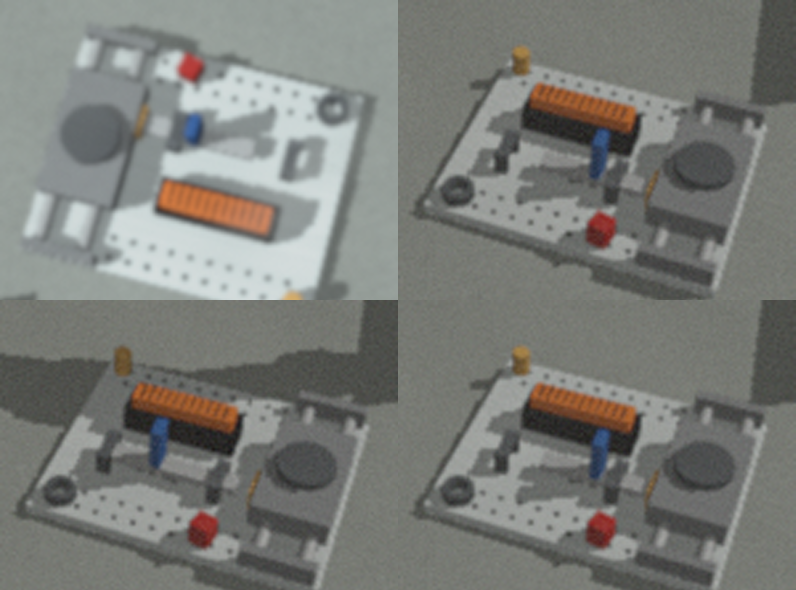

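```bash
python3 - <<'E'
from h import *
import cv2
b=np.array([.5215,.0777,-.329]); Y=np.arange(-90,72,6.); 
for n in("scene","top"):
    i0=cv2.cvtColor(cv2.imread(f"pics/{n}0.png"),6); i1=cv2.cvtColor(cams.read_camera(n)[:,:,::-1].copy(),6)
    p=proj(n,W(b,np.c_[0*Y+34,Y,0*Y+35])).astype(np.float32)
    print(n,[(int(y),int(u[0]),int(v[0])) for y,u,v in zip(Y,cv2.remap(i0,p[None],None,1)[0][:,None],cv2.remap(i1,p[None],None,1)[0][:,None])])
s=cams.read_camera("scene")[:,:,::-1]; t=cams.read_camera("top")[:,:,::-1]
c=lambda i,x,y:cv2.resize(i[y:y+40,x:x+55],None,fx=7,fy=7,interpolation=cv2.INTER_CUBIC)
cv2.imwrite("pics/nose.png",np.vstack([np.hstack([c(cv2.imread("pics/scene0.png"),300,195),c(s,300,195)]),np.hstack([c(cv2.imread("pics/top0.png"),225,195),c(t,225,195)])]))
E
```

```text
scene [(-90, 99, 83), (-84, 136, 90), (-78, 124, 155), (-72, 102, 160), (-66, 95, 158), (-60, 86, 158), (-54, 91, 142), (-48, 65, 135), (-42, 53, 138), (-36, 106, 134), (-30, 137, 130), (-24, 135, 114), (-18, 136, 101), (-12, 136, 88), (-6, 139, 88), (0, 136, 55), (6, 137, 70), (12, 102, 94), (18, 82, 81), (24, 80, 81), (30, 116, 117), (36, 137, 139), (42, 135, 136), (48, 104, 137), (54, 104, 96), (60, 96, 95), (66, 108, 108)]
top [(-90, 116, 126), (-84, 166, 199), (-78, 168, 197), (-72, 146, 150), (-66, 131, 140), (-60, 121, 139), (-54, 118, 166), (-48, 99, 181), (-42, 77, 179), (-36, 98, 176), (-30, 146, 168), (-24, 177, 144), (-18, 177, 127), (-12, 179, 121), (-6, 179, 115), (0, 179, 74), (6, 179, 79), (12, 153, 97), (18, 107, 99), (24, 99, 100), (30, 128, 131), (36, 172, 176), (42, 171, 181), (48, 144, 174), (54, 122, 129), (60, 111, 121), (66, 118, 120)]
```

View pics/nose.png

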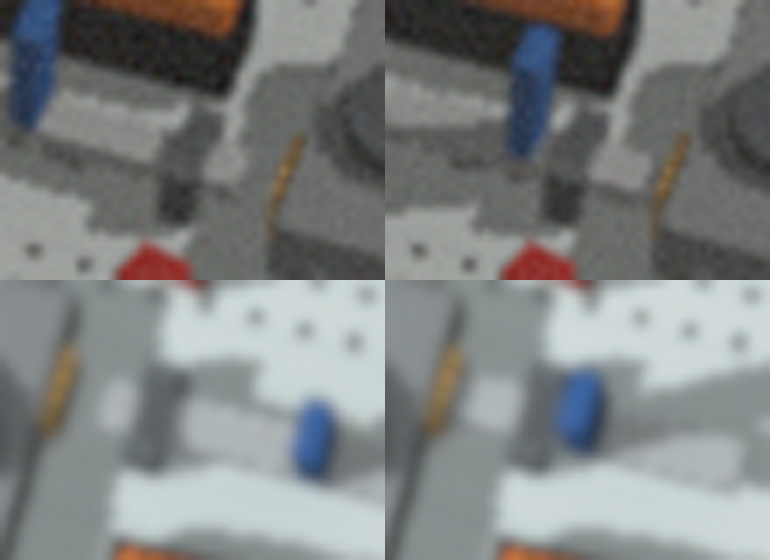

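Compared with the first pictures, the bar now runs up to the keeper, the lug stands at the front staple, the pad is back at its starting height, and the ring, block and gauge have not moved. Handing in.

```bash
python3 -c "
from station import job
print(job.hand_in())"
```

```text
the job is handed in; nothing more can be done
None
```

The bolt was pushed to its end stop in the keeper with the catch held down; after release the catch sprang back up to its starting height, and the job is handed in at about 14 s of arm time, with the bed items unmoved in the final pictures.

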